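# Fold back the red bifold door of the thread cupboard

### The job

Open the thread cupboard with the red doors: push its black fold post along the track, towards the fixed pivot edge of the door, until both red panels are fully folded together. Leave the blue bifold door as it is, do not disturb the purple thread cone, and let go of everything at the end.

Things in the scene. Friction and masses are not known exactly. Their poses are not given: they have to be found in the camera images.
- red_cupboard: Fixed plywood cupboard, 110 x 216 x 152 mm high, open front and back, two red bifold panels (90 wide, 10 thick, 14 to 139 mm high) in front. Origin: centre of underside, on the bench; x front to back, away from the robot; y along the track, to the pivot edge (robot's left); z up. Pivot line x = -62, y = 90 mm. Left or right of the blue one, turned up to 0.2 rad.
- red_door (a joint): Angle q of the red door (first panel to track), rad: 0 shut flat, 1.5 fully folded (stop); starts 0.4 to 0.75. In cupboard axes the fold is at x = -62 - 90 sin q, y = 90 - 90 cos q mm. It carries a round black post, 16 mm across, standing 139 to 194 mm high, 55 mm above the panels: push this. It takes 1 to 4 N and stays where left; the second panel follows in the track.
- blue_post (a point): Top centre of the black fold post, 16 mm across and 194 mm high, of the blue bifold door on a like cupboard beside the red one: leave it where it is.
- thread_cone: Loose purple thread cone on a white tube, 52 mm across, 66 mm high, upright on the bench in front of the cupboards; origin at the centre of its underside. Leave it.
Not all that is in view belongs to the job. What is meant by the thread_cone is not brown or yellow, and is the smaller of those in its own colour.

How it is judged:
By the outcome, as a careful person would: the job done as asked, in the order asked, and still so for the second after the job is handed in, with the robot touching nothing.
It also fails if it takes over 42 s, if anything falls off the work surface, if the arm or the gripper's body presses on something with over 40 N, if the wrist force passes 120 N, or if a joint passes its speed limit or range.

### The arm

A 6-joint arm with a two-finger parallel gripper is mounted at the origin on the work surface. World frame = base frame: x ahead of the robot, y to its left, z up, the work surface at z = 0. Lengths are in m, angles in rad, forces in N, time in s.
With the tool pointing down it reaches from about 0.375 to 0.975 m from the base axis. Payload 3.8 kg.
Tool frame: the origin (TCP) lies midway between the tips of the shut fingers; the grasp point (between the pads) lies 19 mm behind it; x points along the fingers, z is the direction in which the jaws open and shut, and the axes are right-handed (so a half turn about x gives the same grasp; the last joint's range is limited). The gripper opens to 85 mm and grips with 20 to 120 N. Pads are 22 mm wide; open, the fingers measure 114 mm over their backs; the gripper's body (76 mm by 85 mm) begins 54 mm behind the grasp point. The pads swing forward as they close: fully open they stand 13 mm farther back than shut.
Start: joints at [1.301, 0.264, 1.604, -0, 1.274, -0.037], TCP at [0.156, 0.657, 0.231] pointing down, gripper open.
Joint ranges: [-2.63, 2.63], [-0.94, 2.18], [0.31, 2.57], [-1.31, 4.45], [0, 2.66], [-2.55, 2.55]. Speed limits (rad/s): [2.57, 2.57, 3.14, 3.14, 3.14, 3.14].

### API

Orientations are given as a unit quaternion [x, y, z, w].
In Python, from workcell import ctrl gives the robot as it stands.
- The arm moves only by the shell command python3 -m inch 'ROWS' [OPENING] [FORCE]. ROWS is JSON, a list of rows, each an object with "slide": the shift along the tool's x, y, z each as a share of 25 cm, from -1 to 1, a list of three; "twist": the turn, a rotation vector about the tool's x, y, z each as a share of 90 degrees, from -1 to 1, a list of three. A call has 1 to 10 rows; each row is the pose to reach, as a shift and turn from the pose commanded when the call began, along the tool's axes at that moment; what a row does not reach only later rows make up. A row lasts 1/8 s, in which the tool goes at most 62.5 mm and 10.7 degrees, less where a joint would pass 70% of its speed; a pose out of reach is approached as far as the arm can. A call with a number of a shift or a turn outside -1 to 1 is refused whole. A call with a gripper value outside its range is refused whole. OPENING is the opening, from 0 (shut) to 1 (fully open), set as the call begins (- or left out, the last holds). The fingers move at their own pace and stop on an object; FORCE is the grip in N (left out, the last holds). Time passes only in rows, so rows that repeat a pose let the fingers close. It gives the time, the measured TCP pose, the force and the opening at its end, in the units of the state.
- ctrl.sense(): the state, without advancing time (a new reading comes with each control period).
- ctrl.grab_frame(name): name is "scene" or "top" or "wrist"; returns a dict with "image" (420x560x3 uint8, red, green, blue), "depth" (420x560 float32, m along the optical axis (not along the pixel's ray), 0 where there is no reading), "camera_matrix" (3x3 intrinsics, pixels), "pose" (4x4, takes a point from camera to world coordinates). Camera axes: x right, y down, z forward; pixel columns grow to the right and rows downward; lengths in m; the calibration is good to about 2 mm. A picture is of the moment at which its call begins.
- ctrl.finish_job(): hands the job in, once; it reports no verdict.
Trained networks look in a picture, given as the dict that the camera call returned (one of the last four; its "shot" number tells which), for a name from the list of things; names that differ only in an ending like _2 or _b are one class to them, and where a whole thing is asked for, a point or a joint stands for the part that bears it (a point fixed in the world has none). Each returns a list of dicts, best first, with "p" (0 to 1); they miss things now and then, are a little off and sometimes report something else, mostly with a low value. They report only what shows in the picture. A call takes as long as a camera call. They do not tell look-alikes from the thing itself.
- ctrl.masks_of(picture, thing): "pixels" (420x560 bool, what is visible of it).
- ctrl.tip_of(picture, thing): "at" ([x, y, z] in m, in world coordinates, good to about 4 mm: a listed point, or the origin of a listed thing).
The state is a dict: "time": time; "joints": joint angles; "joint_velocities": joint speeds; "joint_efforts": joint torques, N m; "position": TCP position; "orientation": TCP orientation; "force": force on the tool from outside, world axes, zero at the start; "ft_torque": the same for the moment, N m; "width": finger opening in m.
Only numpy, scipy, OpenCV 4.12 (cv2) and the standard library are available. Lean on these libraries where they do the work, as an engineer would, in place of code of your own. Each camera call takes 0.05 s, during which the arm holds its last target.

## Working session

There is one attempt and no reset: what is moved stays moved. The work goes in short steps, Python scripts to look and compute and a shell command to move; the robot and the scene stay as the last step left them, time stands still between calls to the robot, and variables do not carry over. Pictures are saved under pics/ and viewed, and the job is handed in when it is done.

```bash
ls; mkdir -p pics; python3 - <<'E'
from workcell import ctrl
import cv2
print(ctrl.sense())
for n in ("scene","top"):
    f=ctrl.grab_frame(n); cv2.imwrite(f"pics/{n}0.png",f["image"][:,:,::-1]); print(n,f["pose"].round(3).tolist(),f["camera_matrix"].round(1).tolist())
    for t in ("red_cupboard","red_door","blue_post","thread_cone"):
        print(t,[(d["at"],d["p"]) for d in ctrl.tip_of(f,t)] if t!="red_door" else [(d["p"],d["pixels"].sum()) for d in ctrl.masks_of(f,t)])
E
```

```text
pics
{'time': 0.0, 'joints': array([ 1.30113115e+00,  2.64790289e-01,  1.60540390e+00, -9.63766233e-06,
        1.27372619e+00, -3.69063914e-02]), 'joint_velocities': array([-0.00112697, -0.00154184, -0.00082706, -0.00028122,  0.00025692,
        0.0001494 ]), 'joint_efforts': array([-1.53184115e-03, -5.15108442e+01, -3.67315543e+01, -1.52567172e-04,
        1.29704241e-02,  2.42925347e-05]), 'position': array([0.15550486, 0.6560661 , 0.22992088]), 'orientation': array([-0.43904872,  0.55533725,  0.43807095,  0.55401318]), 'force': array([-0.30866168,  1.16091674,  1.32305273]), 'ft_torque': array([-0.00249155, -0.01086233,  0.01088277]), 'width': 0.0850799908253131}
scene [[-0.156, 0.628, -0.762, 1.203], [0.988, 0.114, -0.109, 0.152], [0.018, -0.77, -0.638, 0.734], [0.0, 0.0, 0.0, 1.0]] [[475.8, 0.0, 273.9], [0.0, 475.8, 208.7], [0.0, 0.0, 1.0]]
red_cupboard [([0.6112, -0.1944, -0.0028], 0.86)]
red_door [(0.89, np.int64(892))]
blue_post [([0.497, 0.2394, 0.1909], 0.6)]
thread_cone [([0.4399, 0.0351, 0.0058], 0.92), ([0.4098, 0.1421, -0.0013], 0.8), ([0.3455, 0.0403, 0.0027], 0.72), ([0.5351, -0.0047, 0.0015], 0.59)]
top [[0.025, -0.997, 0.067, 0.457], [-1.0, -0.025, -0.007, 0.038], [0.008, -0.067, -0.998, 0.994], [0.0, 0.0, 0.0, 1.0]] [[455.7, 0.0, 276.7], [0.0, 455.7, 208.9], [0.0, 0.0, 1.0]]
red_cupboard [([0.6144, -0.1976, 0.0018], 0.9)]
red_door [(0.85, np.int64(1057))]
blue_post [([0.4973, 0.2369, 0.1951], 0.6)]
thread_cone [([0.4373, 0.0369, 0.0044], 0.91), ([0.5396, -0.0014, -0.0018], 0.82), ([0.3452, 0.039, -0.0029], 0.74), ([0.4069, 0.1441, -0.0033], 0.57)]
```

View pics/scene0.png

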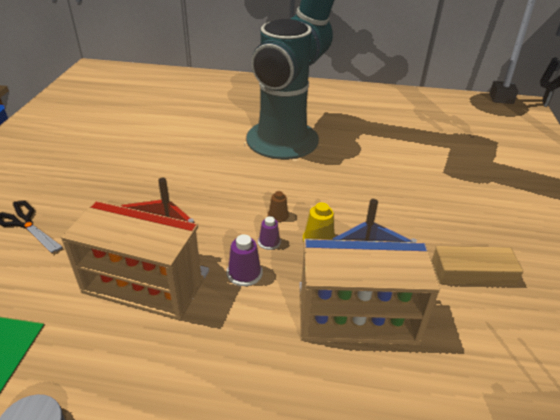

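View pics/top0.png

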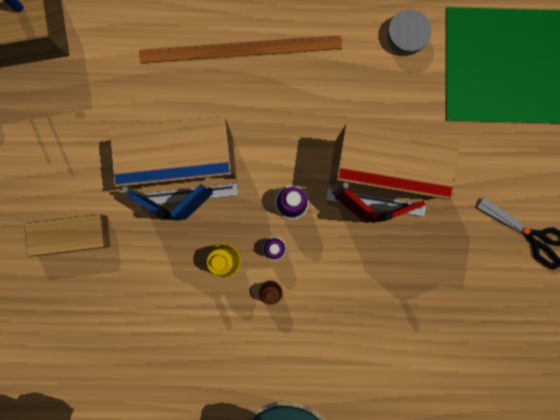

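```bash
cat > h.py <<'E'
import numpy as np, cv2
from workcell import ctrl
def cloud(f):
    d=f["depth"]; K=f["camera_matrix"]; v,u=np.mgrid[:d.shape[0],:d.shape[1]]
    P=np.stack([(u-K[0,2])/K[0,0]*d,(v-K[1,2])/K[1,1]*d,d],-1)
    W=P@f["pose"][:3,:3].T+f["pose"][:3,3]; W[d==0]=np.nan
    return W
E
python3 - <<'E'
from h import *
fs={}
for n in ("top","scene"):
    f=ctrl.grab_frame(n); W=cloud(f); im=f["image"].astype(int)
    dark=im.max(-1)<75
    m=dark&(W[...,2]>.15)&(W[...,2]<.21)&(W[...,0]>.3)&(W[...,0]<.7)&(abs(W[...,1])<.35)
    k,l,st,c=cv2.connectedComponentsWithStats(m.astype(np.uint8))
    for i in range(1,k):
        if st[i,4]>8:
            p=W[l==i]; t=p[p[:,2]>p[:,2].max()-.006]
            print(n,c[i].round(),st[i,4],p.mean(0).round(4),p.min(0).round(3),p.max(0).round(3),'top',t.mean(0).round(4))
    # cupboard top surface
    for s in (1,-1):
        m=(abs(W[...,2]-.152)<.006)&(W[...,0]>.45)&(W[...,0]<.8)&(s*W[...,1]>.02)&(abs(W[...,1])<.4)
        k,l,st,c=cv2.connectedComponentsWithStats(m.astype(np.uint8)); i=1+st[1:,4].argmax()
        p=W[l==i][:,:2].astype(np.float32); r=cv2.minAreaRect(p); print(n,s,r,len(p), W[l==i][:,2].mean())
    for t in ("red_door",): 
        q=ctrl.masks_of(f,t)
        for e in q:
            p=W[e["pixels"]]; print(t,e["p"],np.nanmin(p,0).round(3),np.nanmax(p,0).round(3))
    crop=f["image"][150:300,220:470] if n=="top" else f["image"][150:320,50:330]
    cv2.imwrite(f"pics/{n}_crop.png",cv2.resize(crop[:,:,::-1],None,fx=2.8,fy=2.8,interpolation=cv2.INTER_CUBIC))
E
```

```text
top [163. 213.] 110 [0.4979 0.2342 0.1849] [0.491 0.229 0.151] [0.505 0.244 0.197] top [0.4983 0.2364 0.1947]
top [385. 215.] 109 [ 0.5048 -0.1617  0.1849] [ 0.498 -0.171  0.152] [ 0.513 -0.156  0.198] top [ 0.5053 -0.164   0.1951]
top 1 ((0.61249840259552, 0.2333417683839798), (0.12150349467992783, 0.21722188591957092), 8.335185050964355) 6848 0.15309170095442629
top -1 ((0.6053817272186279, -0.1919105499982834), (0.21686434745788574, 0.12209472060203552), 82.17415618896484) 6795 0.15315732753632413
red_door 0.7 [ 0.498 -0.277 -0.002] [ 0.557 -0.092  0.198]
scene [163. 189.] 115 [ 0.5116 -0.1637  0.1734] [ 0.505 -0.169  0.15 ] [ 0.516 -0.159  0.194] top [ 0.5102 -0.1645  0.1916]
scene [372. 210.] 121 [0.5062 0.2349 0.1741] [0.498 0.229 0.151] [0.51  0.24  0.194] top [0.504  0.2353 0.1912]
scene 1 ((0.6140310764312744, 0.23103320598602295), (0.12443559616804123, 0.21652784943580627), 7.72684383392334) 6173 0.15049890343538452
scene -1 ((0.6066722273826599, -0.1936233937740326), (0.2175789326429367, 0.1242351233959198), 82.149169921875) 5152 0.15047643348450845
red_door 0.64 [ 0.286 -0.293 -0.005] [ 0.568 -0.101  0.194]
```

View pics/top_crop.png

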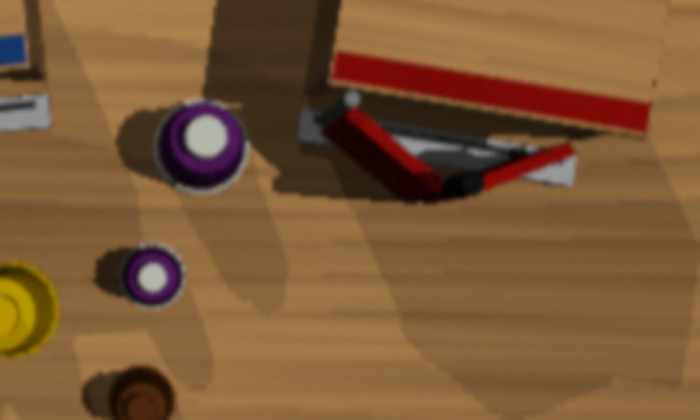

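```bash
python3 - <<'E'
import numpy as np
from scipy.spatial.transform import Rotation as R
# red yaw: long side direction
for yaw in (-7.83,):
    a=np.deg2rad(yaw)
    M=np.array([[np.cos(a),-np.sin(a)],[np.sin(a),np.cos(a)]])
    for s in (1,-1):
        Ms=np.array([[np.cos(s*a),-np.sin(s*a)],[np.sin(s*a),np.cos(s*a)]])
        # top rect seems 122 deep (incl. red header in front 12mm)? -> origin 6mm behind
        c=np.array([.606,-.1928])+Ms@[.006,0]
        post=np.array([.5055,-.164]); l=Ms.T@(post-c)
        print(s*yaw,c,l, 'q from x',np.arcsin((-.062-l[0])/.09),'q from y',np.arccos((.09-l[1])/.09))
        for q in (.5,.75,1,1.25,1.5): print(q,(c+Ms@[-.062-.09*np.sin(q),.09-.09*np.cos(q)]).round(4))
print(R.from_quat([-0.43904872,0.55533725,0.43807095,0.55401318]).as_matrix().round(3))
E
```

```text
-7.83 [ 0.61194406 -0.19361741] [-0.10948655  0.01483994] q from x 0.5558062279555385 q from y 0.5824603577136704
0.5 [ 0.5093 -0.1684]
0.75 [ 0.493  -0.1529]
1 [ 0.4811 -0.1339]
1.25 [ 0.4743 -0.1125]
1.5 [ 0.473  -0.0901]
7.83 [ 0.61194406 -0.19198259] [-0.10163945  0.04222304] q from x 0.45608691247081096 q from y 1.0111869934344153
0.5 [ 0.5063 -0.1954]
0.75 [ 0.4865 -0.1849]
1 [ 0.4699 -0.1698]
1.25 [ 0.4575 -0.151 ]
1.5 [ 0.4502 -0.1298]
[[-0.001 -0.973  0.231]
 [-0.002  0.231  0.973]
 [-1.     0.    -0.002]]
```

Candidates, as pixels in the top image:
- **Fold posts:** red door (385,215) at about (0.506, -0.164); blue door (163,213), which I leave alone. I choose the post on the red panels.
- **Cones:** small purple (274,248) at (0.437, 0.037) is the thread_cone. Large purple (293,201), yellow (222,262) and brown (270,293) are decoys.

The crop shows the red panels with their black post at crop pixel (465,183). The fitted cupboard yaw is -7.8°, and q is about 0.57 from both x and y, so the measurements agree.

```bash
cat >> h.py <<'E'
from scipy.spatial.transform import Rotation as R
def toolrot(yawz):  # x down, z at azimuth yawz (deg)
    a=np.deg2rad(yawz); z=np.array([np.cos(a),np.sin(a),0]); x=np.array([0,0,-1.]); y=np.cross(z,x)
    return np.stack([x,y,z],1)
def plan(p0,R0,targets):
    for p,yaw in targets:
        s=R0.T@(np.array(p)-p0)/.25; t=R.from_matrix(R0.T@toolrot(yaw)).as_rotvec()/(np.pi/2)
        print(np.round(p,4),yaw,"slide",s.round(3).tolist(),"twist",t.round(3).tolist())
E
python3 - <<'E'
from h import *
s=ctrl.sense(); R0=R.from_quat(s["orientation"]).as_matrix()
plan(s["position"],R0,[((.36,.45,.24),10),((.36,.43,.25),0)])
f=ctrl.grab_frame("top"); W=cloud(f)
for n,(u,v) in dict(small=(274,248),big=(293,201),yel=(222,262)).items(): print(n,W[v-14:v+15,u-14:u+15,2].max())
E
```

```text
[0.36 0.45 0.24] 10 slide [-0.035, -0.986, -0.616] twist [0.741, 0.0, -0.0]
[0.36 0.43 0.25] 0 slide [-0.075, -1.004, -0.694] twist [0.852, 0.0, -0.0]
small nan
big nan
yel nan
```

```bash
python3 -m inch '[{"slide":[-0.08,-0.25,-0.17],"twist":[0.12,0,0]},{"slide":[-0.08,-0.5,-0.33],"twist":[0.24,0,0]},{"slide":[-0.08,-0.74,-0.5],"twist":[0.36,0,0]},{"slide":[-0.08,-0.98,-0.66],"twist":[0.48,0,0]},{"slide":[-0.08,-0.98,-0.66],"twist":[0.6,0,0]},{"slide":[-0.08,-0.98,-0.66],"twist":[0.72,0,0]},{"slide":[-0.08,-0.98,-0.66],"twist":[0.84,0,0]},{"slide":[-0.08,-0.98,-0.66],"twist":[0.84,0,0]}]' 0 30
python3 - <<'E'
from h import *
s=ctrl.sense(); R0=R.from_quat(s["orientation"]).as_matrix(); print(s["time"],s["position"],s["joints"].round(2),R0[:,2].round(3),s["width"])
plan(s["position"],R0,[((.44,.20,.25),-40),((.44,.18,.25),-65)])
E
```

```text
time: 1.75
position: [0.3562, 0.4395, 0.2515]
orientation: [-0.007, 0.707, 0.007, 0.707]
force: [-0.5, -0.8, 0.4]
width: 0.0001
1.75 [0.35624891 0.43951887 0.25145402] [ 0.85  0.05  1.82 -0.    1.28  0.83] [1.   0.02 0.  ] 0.00010838579097441074
[0.44 0.2  0.25] -40 slide [0.006, -0.964, 0.316] twist [0.457, 0.0, -0.0]
[0.44 0.18 0.25] -65 slide [0.006, -1.044, 0.314] twist [0.735, 0.0, -0.0]
```

```bash
python3 -m inch '[{"slide":[0,-0.24,0.08],"twist":[0.12,0,0]},{"slide":[0,-0.48,0.16],"twist":[0.24,0,0]},{"slide":[0,-0.72,0.24],"twist":[0.36,0,0]},{"slide":[0,-0.96,0.32],"twist":[0.48,0,0]},{"slide":[0,-0.98,0.32],"twist":[0.6,0,0]},{"slide":[0,-0.98,0.32],"twist":[0.73,0,0]},{"slide":[0,-0.98,0.32],"twist":[0.735,0,0]}]'
python3 - <<'E'
from h import *
s=ctrl.sense(); R0=R.from_quat(s["orientation"]).as_matrix(); print(s["time"],s["position"],s["joints"].round(2),R0[:,2].round(3),s["width"])
plan(s["position"],R0,[((.50,-.03,.25),-65),((.521,-.05,.25),-65)])
E
```

```text
time: 2.62
position: [0.4407, 0.1961, 0.2514]
orientation: [0.38, 0.597, -0.379, 0.597]
force: [0.2, -0.1, -0.1]
width: 0.0001
2.625 [0.4406594  0.19611055 0.25142783] [ 0.37 -0.12  1.98  0.    1.28  1.5 ] [ 0.424 -0.906  0.   ] 0.0001228041731330497
[ 0.5  -0.03  0.25] -65 slide [0.006, -0.168, 0.92] twist [0.001, 0.0, -0.0]
[ 0.521 -0.05   0.25 ] -65 slide [0.006, -0.126, 1.028] twist [0.001, 0.0, -0.0]
```

```bash
python3 -m inch '[{"slide":[0,-0.04,0.24],"twist":[0,0,0]},{"slide":[0,-0.08,0.48],"twist":[0,0,0]},{"slide":[0,-0.12,0.72],"twist":[0,0,0]},{"slide":[0,-0.16,0.92],"twist":[0,0,0]},{"slide":[0,-0.16,0.92],"twist":[0,0,0]}]'
python3 - <<'E'
from h import *
s=ctrl.sense(); R0=R.from_quat(s["orientation"]).as_matrix(); print(s["time"],s["position"],s["joints"].round(2),R0[:,2].round(3),s["width"])
plan(s["position"],R0,[((.521,-.196,.24),-65),((.521,-.196,.158),-65)])
E
```

```text
time: 3.25
position: [0.5018, -0.0317, 0.2513]
orientation: [0.38, 0.596, -0.38, 0.596]
force: [0.1, 1.0, -0.1]
width: -0.0001
3.25 [ 0.50182788 -0.03174471  0.25130481] [-0.11 -0.08  1.94 -0.    1.28  1.02] [ 0.422 -0.907  0.001] -8.9881246821553e-05
[ 0.521 -0.196  0.24 ] -65 slide [0.046, -0.207, 0.628] twist [-0.001, 0.001, 0.0]
[ 0.521 -0.196  0.158] -65 slide [0.374, -0.207, 0.628] twist [-0.001, 0.001, 0.0]
```

```bash
python3 -m inch '[{"slide":[0,-0.08,0.24],"twist":[0,0,0]},{"slide":[0,-0.16,0.46],"twist":[0,0,0]},{"slide":[0.04,-0.2,0.63],"twist":[0,0,0]},{"slide":[0.04,-0.2,0.63],"twist":[0,0,0]}]'
python3 - <<'E'
from h import *
f=ctrl.grab_frame("scene"); cv2.imwrite("pics/scene1.png",f["image"][:,:,::-1])
f=ctrl.grab_frame("wrist"); cv2.imwrite("pics/wrist1.png",f["image"][:,:,::-1])
W=cloud(f);im=f["image"].astype(int)
m=(im.max(-1)<75)&(W[...,2]>.15)&(W[...,2]<.21)&(W[...,1]>-.19)&(W[...,0]<.55)
p=W[m]; print(len(p)); 
if len(p): print(p.mean(0),p.min(0),p.max(0))
s=ctrl.sense(); print(s["time"],s["position"])
E
```

```text
time: 3.75
position: [0.5222, -0.1939, 0.2402]
orientation: [0.38, 0.597, -0.38, 0.596]
force: [-0.2, 0.4, -0.2]
width: -0.0
649
[ 0.50896394 -0.16519651  0.18275493] [ 0.49876551 -0.17188764  0.15007882] [ 0.5133485  -0.15800948  0.1955342 ]
3.85 [ 0.52216886 -0.19176244  0.24084419]
```

View pics/wrist1.png

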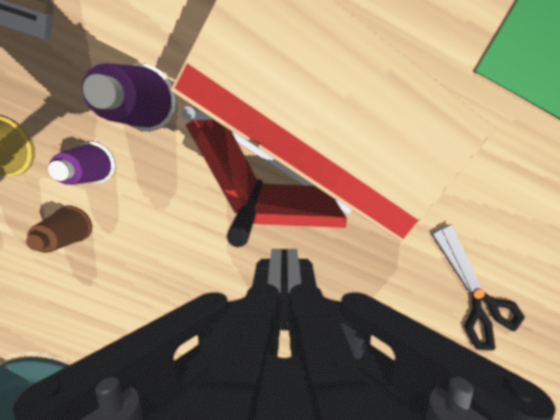

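View pics/scene1.png

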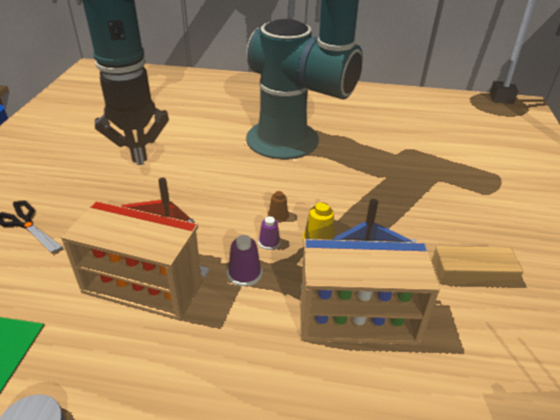

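The wrist view shows the red post top at (238,238), and the closed fingers at (285,260) on its far (-y) side with clear space between. I'll back off 15 mm and then lower.

```bash
python3 -m inch '[{"slide":[0,0,0.06],"twist":[0,0,0]},{"slide":[0.1,0,0.06],"twist":[0,0,0]},{"slide":[0.2,0,0.06],"twist":[0,0,0]},{"slide":[0.28,0,0.06],"twist":[0,0,0]},{"slide":[0.28,0,0.06],"twist":[0,0,0]}]'
python3 - <<'E'
from h import *
f=ctrl.grab_frame("scene"); cv2.imwrite("pics/scene2.png",cv2.resize(f["image"][100:310,40:320,::-1],None,fx=2.8,fy=2.8))
s=ctrl.sense(); R0=R.from_quat(s["orientation"]).as_matrix();print(s["time"],s["position"],s["force"])
a=np.deg2rad(-7.83);M=np.array([[np.cos(a),-np.sin(a)],[np.sin(a),np.cos(a)]]); c=np.array([.612,-.1936])
n=np.array([np.cos(np.deg2rad(115)),np.sin(np.deg2rad(115))])
T=[]
for q in (.5,.6,.7,.8,.9,1,1.1,1.2,1.3,1.4,1.5,1.55):
    p=c+M@[-.062-.09*np.sin(q),.09-.09*np.cos(q)]-.0225*n; T.append(((p[0],p[1],.17),-65))
plan(s["position"],R0,T)
E
```

```text
time: 4.47
position: [0.5274, -0.2057, 0.1694]
orientation: [0.38, 0.598, -0.38, 0.595]
force: [-0.6, -0.3, 0.0]
width: 0.0
4.525 [ 0.52831443 -0.20621116  0.17080498] [ 0.26200878 -0.17450228  0.08370631]
[ 0.5188 -0.1888  0.17  ] -65 slide [0.003, -0.005, -0.079] twist [-0.0, -0.001, 0.001]
[ 0.5119 -0.183   0.17  ] -65 slide [0.003, -0.02, -0.112] twist [-0.0, -0.001, 0.001]
[ 0.5055 -0.1767  0.17  ] -65 slide [0.003, -0.033, -0.146] twist [-0.0, -0.001, 0.001]
[ 0.4998 -0.1697  0.17  ] -65 slide [0.003, -0.042, -0.18] twist [-0.0, -0.001, 0.001]
[ 0.4949 -0.1622  0.17  ] -65 slide [0.003, -0.047, -0.216] twist [-0.0, -0.001, 0.001]
[ 0.4907 -0.1542  0.17  ] -65 slide [0.003, -0.049, -0.252] twist [-0.0, -0.001, 0.001]
[ 0.4873 -0.1459  0.17  ] -65 slide [0.004, -0.047, -0.288] twist [-0.0, -0.001, 0.001]
[ 0.4848 -0.1373  0.17  ] -65 slide [0.004, -0.041, -0.323] twist [-0.0, -0.001, 0.001]
[ 0.4832 -0.1284  0.17  ] -65 slide [0.004, -0.032, -0.358] twist [-0.0, -0.001, 0.001]
[ 0.4824 -0.1195  0.17  ] -65 slide [0.004, -0.02, -0.392] twist [-0.0, -0.001, 0.001]
[ 0.4825 -0.1105  0.17  ] -65 slide [0.004, -0.004, -0.424] twist [-0.0, -0.001, 0.001]
[ 0.483 -0.106  0.17 ] -65 slide [0.004, 0.005, -0.44] twist [-0.0, -0.001, 0.001]
```

View pics/scene2.png

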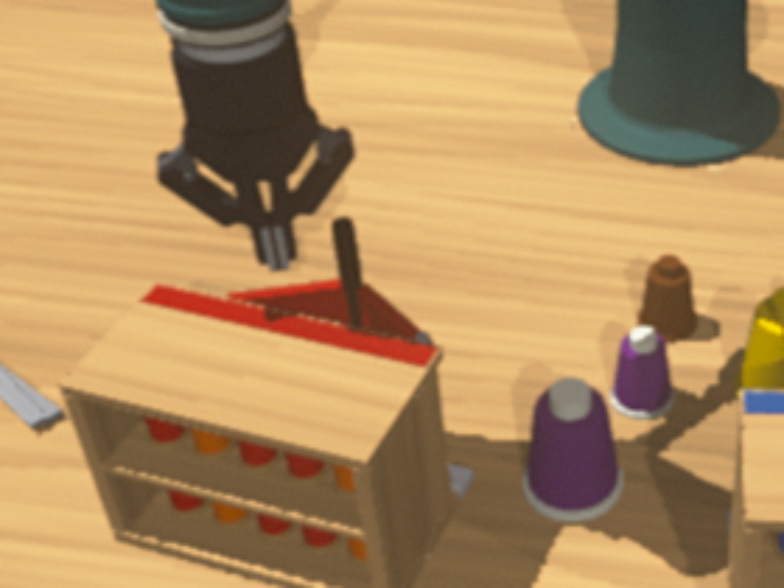

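The fingertips (crop 275,265) are beside the upper part of the post (345,240), with the linkage above the post top. Now I'll push along the arc.

```bash
python3 -m inch '[{"slide":[0,-0.01,-0.06],"twist":[0,0,0]},{"slide":[0,-0.015,-0.095],"twist":[0,0,0]},{"slide":[0,-0.025,-0.13],"twist":[0,0,0]},{"slide":[0,-0.035,-0.16],"twist":[0,0,0]},{"slide":[0,-0.042,-0.19],"twist":[0,0,0]},{"slide":[0,-0.046,-0.22],"twist":[0,0,0]},{"slide":[0,-0.048,-0.25],"twist":[0,0,0]},{"slide":[0,-0.048,-0.25],"twist":[0,0,0]}]'
python3 - <<'E'
from h import *
f=ctrl.grab_frame("scene"); cv2.imwrite("pics/scene3.png",cv2.resize(f["image"][100:310,40:320,::-1],None,fx=2.8,fy=2.8))
f=ctrl.grab_frame("wrist"); cv2.imwrite("pics/wrist3.png",f["image"][:,:,::-1])
s=ctrl.sense(); print(s["time"],s["position"],s["force"])
E
```

```text
time: 5.52
position: [0.4909, -0.1542, 0.171]
orientation: [0.38, 0.596, -0.38, 0.596]
force: [0.5, -0.4, 1.3]
width: -0.0001
5.625 [ 0.49132596 -0.15472359  0.17117114] [0.28213676 0.03702976 0.37881331]
```

View pics/scene3.png

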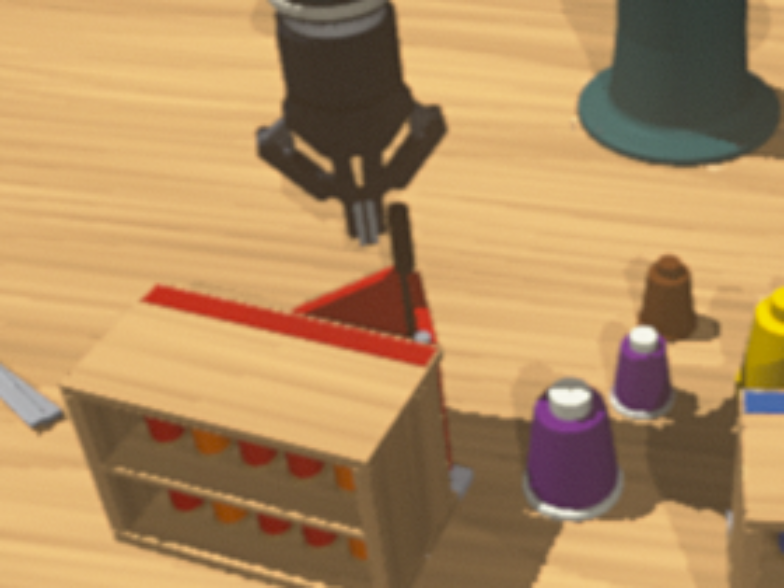

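View pics/wrist3.png

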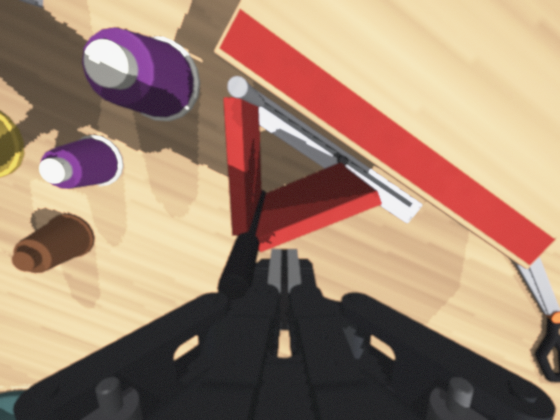

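The post has followed and the door is at q of about 1.0, with the fingers behind the post. I'll continue the arc to the stop.

```bash
python3 -m inch '[{"slide":[0,0.001,-0.03],"twist":[0,0,0]},{"slide":[0,0.005,-0.06],"twist":[0,0,0]},{"slide":[0,0.013,-0.09],"twist":[0,0,0]},{"slide":[0,0.021,-0.12],"twist":[0,0,0]},{"slide":[0,0.033,-0.15],"twist":[0,0,0]},{"slide":[0,0.044,-0.172],"twist":[0,0,0]},{"slide":[0,0.044,-0.172],"twist":[0,0,0]}]'
python3 - <<'E'
from h import *
f=ctrl.grab_frame("wrist"); cv2.imwrite("pics/wrist4.png",f["image"][:,:,::-1])
s=ctrl.sense(); print(s["time"],s["position"],s["force"])
E
```

```text
time: 6.5
position: [0.4832, -0.1107, 0.1713]
orientation: [0.38, 0.596, -0.38, 0.596]
force: [-0.6, 0.3, -1.2]
width: -0.0002
6.55 [ 0.48322925 -0.11100725  0.17127799] [ 1.35673123 -0.38394748  0.33478012]
```

View pics/wrist4.png

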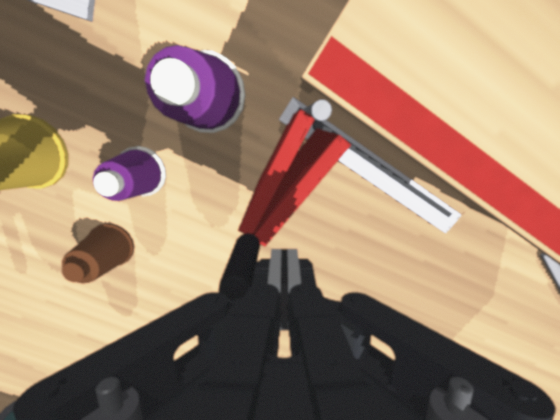

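Nearly folded, with a small gap still between the panels and no stop force yet. I'll creep on in small steps.

```bash
python3 -m inch '[{"slide":[0,0.004,-0.007],"twist":[0,0,0]},{"slide":[0,0.008,-0.014],"twist":[0,0,0]},{"slide":[0,0.012,-0.021],"twist":[0,0,0]},{"slide":[0,0.012,-0.021],"twist":[0,0,0]}]'
python3 -m inch '[{"slide":[0,0.004,-0.007],"twist":[0,0,0]},{"slide":[0,0.004,-0.007],"twist":[0,0,0]}]'
python3 - <<'E'
from h import *
f=ctrl.grab_frame("wrist"); cv2.imwrite("pics/wrist5.png",f["image"][:,:,::-1])
s=ctrl.sense(); print(s["time"],s["position"],s["force"])
E
```

```text
time: 7.05
position: [0.4835, -0.1072, 0.1713]
orientation: [0.379, 0.596, -0.381, 0.597]
force: [-0.9, -7.0, -1.0]
width: 0.0004
time: 7.3
position: [0.4835, -0.107, 0.1714]
orientation: [0.378, 0.595, -0.382, 0.597]
force: [-1.6, -13.6, -1.1]
width: -0.0004
7.35 [ 0.4835376  -0.10702523  0.1713875 ] [ -1.80874859 -13.2867586   -0.88994133]
```

View pics/wrist5.png

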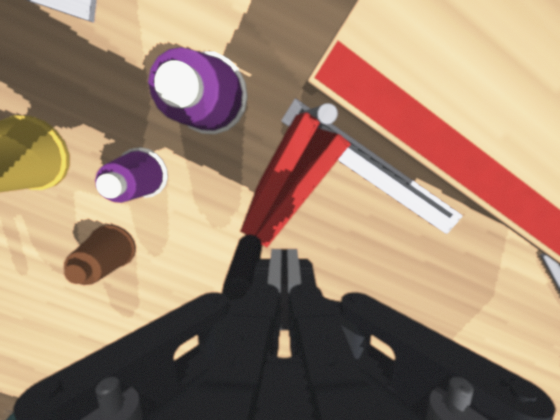

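The force has climbed to 13 N with no more motion. The implied post position (0.474, -0.087) matches the predicted fully folded position (0.473, -0.090), so this is the stop. I'll back off, rise and verify.

```bash
python3 -m inch '[{"slide":[0,0,0.04],"twist":[0,0,0]},{"slide":[0,0,0.1],"twist":[0,0,0]},{"slide":[-0.1,0,0.12],"twist":[0,0,0]},{"slide":[-0.3,0,0.12],"twist":[0,0,0]},{"slide":[-0.4,0.1,0.3],"twist":[0,0,0]},{"slide":[-0.4,0.3,0.5],"twist":[0,0,0]},{"slide":[-0.4,0.3,0.6],"twist":[0,0,0]},{"slide":[-0.4,0.3,0.6],"twist":[0,0,0]}]'
python3 - <<'E'
from h import *
M=None
a=np.deg2rad(-7.83);M=np.array([[np.cos(a),-np.sin(a)],[np.sin(a),np.cos(a)]]); cc=np.array([.612,-.1936])
for n in ("top","scene"):
    f=ctrl.grab_frame(n); W=cloud(f); im=f["image"].astype(int); cv2.imwrite(f"pics/{n}6.png",f["image"][:,:,::-1])
    m=(im.max(-1)<75)&(W[...,2]>.15)&(W[...,2]<.205)&(W[...,0]>.3)&(W[...,0]<.7)&(abs(W[...,1])<.35)
    k,l,st,c=cv2.connectedComponentsWithStats(m.astype(np.uint8))
    for i in range(1,k):
        if st[i,4]>8:
            p=W[l==i]; t=p[p[:,2]>p[:,2].max()-.006].mean(0); L=M.T@(t[:2]-cc); print(n,c[i].round(),st[i,4],'top',t.round(4),'local',L.round(4),'q',np.arctan2(-.062-L[0],.09-L[1]))
    print([(d["at"],d["p"]) for d in ctrl.tip_of(f,"thread_cone")])
s=ctrl.sense(); print(s["time"],s["position"],s["force"])
E
```

```text
time: 8.35
position: [0.6164, -0.2097, 0.2702]
orientation: [0.381, 0.596, -0.381, 0.595]
force: [-0.7, 0.1, -0.1]
width: -0.0
top [344. 138.] 9 top [ 0.6496 -0.0899  0.1542] local [0.0231 0.1078] q -1.7771286105806476
top [351. 148.] 42 top [ 0.6307 -0.1036  0.1533] local [0.0063 0.0917] q -1.5962359655152965
top [369. 151.] 27 top [ 0.6255 -0.1384  0.1526] local [0.0059 0.0565] q -1.1122622795808512
top [228. 171.] 27 top [0.5815 0.1239 0.1531] local [-0.0735  0.3104] q 3.0896091695312964
top [162. 213.] 111 top [0.4983 0.2364 0.1947] local [-0.1712  0.4105] q 2.8132434812918308
top [343. 233.] 79 top [ 0.4722 -0.0875  0.1954] local [-0.153   0.0861] q 1.5277283162000188
[([0.4378, 0.0327, -0.0023], 0.86), ([0.411, 0.1453, -0.0038], 0.81), ([0.3477, 0.0385, -0.0016], 0.8), ([0.5409, -0.0005, -0.0025], 0.78)]
scene [208. 187.] 15 top [ 0.4788 -0.0836  0.1761] local [-0.1469  0.0908] q 1.5805014995567015
scene [205. 189.] 11 top [ 0.4812 -0.0904  0.1672] local [-0.1436  0.0844] q 1.5028852297707624
scene [372. 210.] 152 top [0.5037 0.235  0.1909] local [-0.1657  0.4098] q 2.8281963631368963
[([0.5393, -0.0024, -0.0024], 0.97), ([0.4396, 0.0335, 0.0012], 0.72), ([0.4084, 0.1419, -0.0009], 0.72), ([0.3463, 0.0399, 0.0016], 0.67)]
8.55 [ 0.61443688 -0.20731842  0.27108619] [-0.95752907 -0.33976576 -0.24709788]
```

View pics/top6.png

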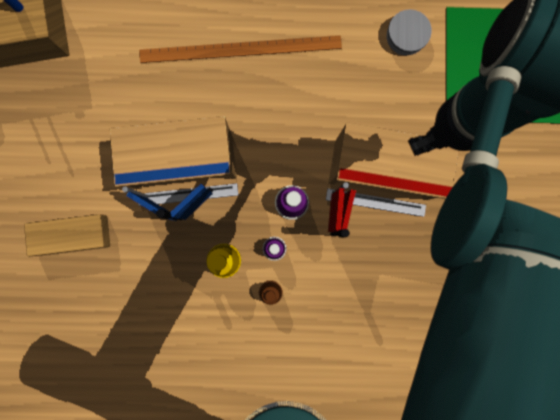

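View pics/scene6.png

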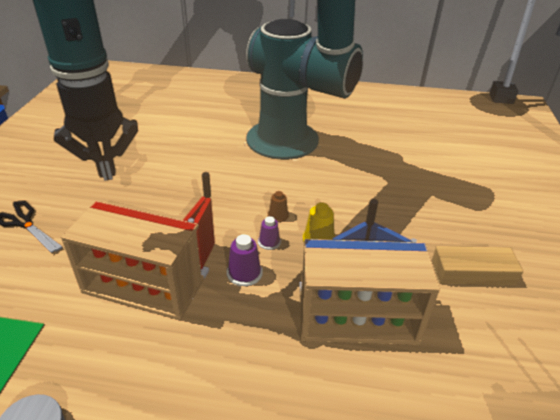

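The top view shows the red panels folded together at (341,215) with the post at (343,233), so q is about 1.5. The blue post (162,213) and the small purple cone (274,248) haven't moved, and the gripper is clear.

```bash
python3 -c "
from workcell import ctrl
print(ctrl.finish_job())"
```

```text
the job is handed in; nothing more can be done
None
```

The red door is fully folded, and I handed the job in at about 8.6 s. I pushed its post with the shut fingers from q of about 0.57 to the stop, then backed off and raised the gripper to about 0.27 m, touching nothing.

- **Red door:** At the stop the force rose to about 13 N with no further motion. After backing off, the top camera put q at about 1.53, against the stop at 1.5. The scene camera's partial views gave 1.50 and 1.58. All are within measurement error of fully folded.
- **Blue post:** It read the same place before and after, (0.498, 0.236).
- **Thread cone:** The small purple cone's estimates shifted by at most 4 mm, within the detector's accuracy, and its pixel position was unchanged.
- **Other checks:** The only check that failed was an early depth reading of the cone heights, which returned no values. I kept the gripper high over that area instead.

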